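Size a mounting collar on the sprung step mandrel

TASK

Size the metal collar that waits on the yellow stand: slide it down over the stepped mandrel until it truly stops (not just caught askew on an edge), and press it home gently so that the mandrel gives a few millimetres on its spring, but never push the spring nearly to its end. Read the coloured band directly beneath the collar, then lift it off and lay it flat and centred on the sorting stand of that colour. Leave the other two collars on their stands and do not disturb the two bottles and the pot nearby.

Things in the scene. Friction and masses are not known exactly. Their poses are not given: they have to be found in the camera images.
- ring_1: One of three bright aluminium collars, alike outside: 50 mm outside diameter, 20 mm tall, 40 to 85 g, lying flat on a seat of the supply board. A straight bore goes right through; the three bores differ (about 22, 27 and 32 mm, which is which is not told) and stop at different steps of the mandrel. Origin: centre of the underside; z along the bore, up
- ring_2: One of three bright aluminium collars, alike outside: 50 mm outside diameter, 20 mm tall, 40 to 85 g, lying flat on a seat of the supply board. A straight bore goes right through; the three bores differ (about 22, 27 and 32 mm, which is which is not told) and stop at different steps of the mandrel. Origin: centre of the underside; z along the bore, up
- ring_3: One of three bright aluminium collars, alike outside: 50 mm outside diameter, 20 mm tall, 40 to 85 g, lying flat on a seat of the supply board. A straight bore goes right through; the three bores differ (about 22, 27 and 32 mm, which is which is not told) and stop at different steps of the mandrel. Origin: centre of the underside; z along the bore, up
- gauge: Sizing gauge, fixed to the table: dark square foot 90x90x20 mm with a dark guide tube 41 mm across up to 52 mm height, out of which the mandrel stands. A collar held a millimetre or two off the mandrel's axis can catch on a shoulder that it would pass when centred: if a small sideways nudge lets it drop on and the spring rise, it had not stopped yet. Origin: centre of the foot's underside, on the mandrel's axis; z up
- mandrel (a joint): How far the mandrel is pushed down into its guide tube, in m: 0 at rest (held up by a spring), 0.016 at the end of travel. It starts to give at about 2 N and takes 1 N more per mm (5 N at 3 mm, 16 N at 14 mm). Pressed home: the collar on its shoulder pushes it down more than 3 mm; it must never go beyond 14 mm. It springs back when let go
- mandrel_tip (a point): Tip of the upright steel mandrel, 138 mm above the gauge's origin at rest; moves with it. Downward: blunt cone nose (4 to 19 mm across in 9 mm), bare steel 20 mm, sloping shoulder to the blue band 25 mm, shoulder to the green band 30 mm, shoulder to the red band 35 mm. A collar stops on the first shoulder its bore cannot pass, 1 mm play each side above it; the colour just below its underside is the reading
- blue_stop (a point): Point on the mandrel's axis where the underside of a collar lies when it has stopped over the blue band: 119 mm above the gauge's origin with the mandrel at rest; moves with the mandrel; z up
- green_stop (a point): The same for the green band: 107 mm above the gauge's origin at rest
- red_stop (a point): The same for the red band: 95 mm above the gauge's origin at rest
- yellow_stand_top (a point): Round seat on the supply board; the collar lying on it is the one to size: yellow foot disc 66 mm across and 4 mm thick, dark stem 34 mm across, yellow top disc 46 mm across whose flat upper face lies 24 mm above the foot's underside. Fixed to its board. This point: centre of the upper face; z up
- plain_stand_a_top (a point): Round seat on the supply board; the collar on it stays there: white foot disc 66 mm across and 4 mm thick, dark stem 34 mm across, white top disc 46 mm across whose flat upper face lies 24 mm above the foot's underside. Fixed to its board. This point: centre of the upper face; z up
- plain_stand_b_top (a point): Round seat on the supply board; the collar on it stays there: white foot disc 66 mm across and 4 mm thick, dark stem 34 mm across, white top disc 46 mm across whose flat upper face lies 24 mm above the foot's underside. Fixed to its board. This point: centre of the upper face; z up
- blue_stand_top (a point): Round seat on the sorting board, empty at first: blue foot disc 66 mm across and 4 mm thick, dark stem 34 mm across, blue top disc 46 mm across whose flat upper face lies 24 mm above the foot's underside. Fixed to its board. This point: centre of the upper face; z up
- green_stand_top (a point): Round seat on the sorting board, empty at first: green foot disc 66 mm across and 4 mm thick, dark stem 34 mm across, green top disc 46 mm across whose flat upper face lies 24 mm above the foot's underside. Fixed to its board. This point: centre of the upper face; z up
- red_stand_top (a point): Round seat on the sorting board, empty at first: red foot disc 66 mm across and 4 mm thick, dark stem 34 mm across, red top disc 46 mm across whose flat upper face lies 24 mm above the foot's underside. Fixed to its board. This point: centre of the upper face; z up
- supply_board: Plywood board 250x74x22 mm, fixed, with the yellow and the two white stands in a row along its x axis, 80 mm apart, in any order. Origin: centre of the underside. It may lie left or right of the gauge, the sorting board then being on the other side
- sorting_board: Plywood board 250x74x22 mm, fixed, with the blue, green and red stands in a row along its x axis, 80 mm apart, in any order. Origin: centre of the underside
- brown_bottle: Brown glass bottle with black cap, 38 mm across, 78 mm tall, standing beyond the gauge; leave alone. Origin: centre of the underside
- white_pot: White pot with red cap, 48 mm across, 52 mm tall, standing on the robot's side of the gauge; leave alone. Origin: centre of the underside
- blue_cap_bottle: White plastic bottle with blue cap, 42 mm across, 64 mm tall, standing at the left; leave alone. Origin: centre of the underside
- magnifier_lamp: Magnifier lamp on a jointed arm, furniture, at the left between the robot and the bench's far left corner: its grey ring head, 0.2 m across, hangs 0.15 to 0.4 m above the table about 0.25 m ahead and 0.2 m left of the robot; its beige arm rises from there to 0.55 m at the far left post. It bars low and middle-height sweeps from the left to the work: raise the arm over it first. Origin: its root
Things that resemble listed ones, but are neither listed nor needed, are in the scene too. What is shaped like the ring_2 but orange, pink or purple is not meant.

How it is judged:
By the outcome, as a careful person would: the job done as asked, in the order asked, and still so for the second after the job is handed in, with the robot touching nothing.
It also fails if it takes over 72 s, if anything falls off the work surface, if the arm or the gripper's body presses on something with over 40 N, if the wrist force passes 120 N, or if a joint passes its speed limit or range.

ROBOT

A 6-joint arm with a two-finger parallel gripper is mounted at the origin on the work surface; the furniture and walls round the work are solid. World frame = base frame: x ahead of the robot, y to its left, z up, the work surface at z = 0. Lengths are in mm, angles in rad, forces in N, time in s.
With the tool pointing down it reaches from about 350 to 975 mm from the base axis. Payload 7.1 kg.
Tool frame: the origin (TCP) lies at the very end of the fingers, on their centre line; the grasp point (between the pads) lies 19 mm behind it; z points along the fingers, y is the line along which they close (so a half turn about z gives the same grasp; the last joint's range is limited). The gripper opens to 88 mm and grips with 3 to 60 N. Pads are 20 mm wide; open, the fingers measure 115 mm over their backs; the gripper's body (75 mm by 178 mm) begins 61 mm behind the grasp point.
Start: joints at [-1.211, 0.423, 1.63, -0, 1.089, -0.019], TCP at [231.145, -580.669, 222.675] pointing down, gripper open.
Joint ranges: [-3, 3], [-0.9, 2.11], [0.09, 2.58], [-1.31, 4.45], [0.11, 2.69], [-2.54, 2.54]. Speed limits (rad/s): [2.39, 2.39, 3.01, 3.14, 3.14, 3.14].

INTERFACE

Orientations are given as a rotation vector (axis times angle).
In Python, from workcell import get_obs, get_image, job, models gives the robot as it stands.
- The arm moves only by the tool jog_arm, never from a script. Its argument "increments" is one flat list of numbers, 7 for each row, row after row: the turn, a rotation vector about the tool's x, y, z in degrees, then the shift along the tool's x, y, z in mm, then the opening in per cent of the stroke, from 0 (shut) to 100 (fully open). A call has 1 to 12 rows; each row shifts and turns the commanded pose from where the row before left it, along the tool's axes as they then stand; what a row does not reach is not made up. A row lasts 1/8 s, in which the tool goes at most 62.5 mm and 10.7 degrees, less where a joint would pass 70% of its speed; a pose out of reach is approached as far as the arm can. A call is refused whole if a number of a shift passes 62.5 or a number of a turn 10.7, either way. A call with a gripper value outside its range is refused whole. The fingers move at their own pace and stop on an object; the grip force is fixed at half the most. Time passes only in rows, so rows that do not move let the fingers close. It gives the time, the measured TCP pose, the force, the opening and the grip force at its end, in the units of the state.
- get_obs(): the state, without advancing time (a new reading comes with each control period).
- get_image(name): name is "scene" or "top" or "wrist"; returns a dict with "pixels" (420x560x3 uint8, blue, green, red), "depth" (420x560 float32, mm along the optical axis (not along the pixel's ray), 0 where there is no reading), "fx", "fy", "cx", "cy" (pixels), "cam_to_world" (4x4, takes a point from camera to world coordinates); the wrist camera has in their place "tool_from_camera" (4x4, takes a point from camera to tool coordinates, whose origin is the TCP and whose axes are the flange's). Camera axes: x right, y up, looking along -z (the intrinsics and any distortion apply to the point x, -y, -z); pixel columns grow to the right and rows downward; lengths in mm; the calibration is good to about 2 mm. The wrist camera is an equidistant fisheye: a pixel r from the principal point sees the ray r / f radians off the axis. A picture is of the moment at which its call begins: read the wrist's pose just before it.
- job.close_job(): hands the job in; it is judged then, once.
Trained networks look in the newest picture that a camera, given by its name, has taken for a name from the list of things; names that differ only in an ending like _2 or _b are one class to them, and where a whole thing is asked for, a point or a joint stands for the part that bears it (a point fixed in the world has none). Each returns a list of dicts, best first, with "p" (0 to 1); they miss things now and then, are a little off and sometimes report something else, mostly with a low value. They report only what shows in the picture. A call takes as long as a camera call. They do not tell look-alikes from the thing itself.
- models.look_for(target, camera): "centre" ([x, y, z] in mm, in world coordinates, good to about 4 mm: the middle of the surface that is visible of it).
- models.regions_of(target, camera): "region" (420x560 bool, what is visible of it).
The state is a dict: "t": time; "qpos": joint angles; "qvel": joint speeds; "joint_torque": joint torques, N m; "ee_pos": TCP position; "orientation": TCP orientation; "ft_force": force on the tool from outside, world axes, zero at the start; "moment": the same for the moment, N m; "width": finger opening in mm; "grasp_force": force on a finger pad.
Only numpy, scipy, OpenCV 4.12 (cv2) and the standard library are available. Lean on these libraries where they do the work, as an engineer would, in place of code of your own. Each camera call takes 0.05 s, during which the arm holds its last target. There are 200 camera calls.

## Working session

There is one attempt and no reset: what is moved stays moved. The work goes in short steps, Python scripts to look and compute and a tool call to move; the robot and the scene stay as the last step left them, time stands still between calls to the robot, and variables do not carry over. Pictures are saved under pics/ and viewed, at most 10 in all, crops included, and the job is handed in when it is done.

Besides the shell and the picture viewer there is one more tool, called as name(argument=value, ...), one argument or row to a line, values as JSON. jog_arm: Moves the arm, as the interface text tells. Its arguments: {"type":"object","properties":{"increments":{"type":"array"}},"required":["increments"]}

```bash
mkdir -p pics; cat > h.py <<'E'
import numpy as np,cv2
from workcell import get_obs,get_image,job,models
from scipy.spatial.transform import Rotation as R
def cloud(im):
    d=im["depth"];v,u=np.mgrid[:d.shape[0],:d.shape[1]]
    P=np.stack([(u-im["cx"])/im["fx"]*d,-(v-im["cy"])/im["fy"]*d,-d],-1)
    T=im["cam_to_world"];W=P@T[:3,:3].T+T[:3,3];W[d==0]=np.nan
    return W
E
python3 - <<'E'
from h import *
o=get_obs();print(o['ee_pos'],o['orientation'],o['t'],o['ft_force'])
A=get_image("scene");cv2.imwrite("pics/s.png",A["pixels"])
for n in ["ring_1","gauge","blue_stand_top","yellow_stand_top","white_pot","brown_bottle","supply_board","sorting_board","mandrel"]:
    try:print(n,[(np.round(r["centre"]),round(r["p"],2)) for r in models.look_for(n,"scene")][:5])
    except Exception as e:print(n,e)
B=get_image("top");cv2.imwrite("pics/t.png",B["pixels"])
for n in ["ring_1","gauge","blue_stand_top","yellow_stand_top","white_pot","brown_bottle","supply_board","sorting_board","mandrel","blue_cap_bottle"]:
    try:print(n,[(np.round(r["centre"]),round(r["p"],2)) for r in models.look_for(n,"top")][:5])
    except Exception as e:print(n,e)
np.savez("c.npz",s=cloud(A),t=cloud(B),sp=A["pixels"],tp=B["pixels"])
print(A["cam_to_world"],B["cam_to_world"])
E
```

```text
[ 230.96076027 -580.15528297  221.9130441 ] [-3.08394483e+00 -5.91165882e-01  3.61110258e-04] 0.0 [-1.09431112  0.40771494  0.17131486]
ring_1 [(array([509.,  12.,  65.]), 0.77), (array([ 340., -109.,   17.]), 0.73), (array([669.,  28.,  63.]), 0.68), (array([390.,  10.,  22.]), 0.68), (array([586.,  22.,  65.]), 0.67)]
gauge [(array([ 593., -130.,   20.]), 0.95)]
blue_stand_top [(array([ 563., -263.,   41.]), 0.89), (array([ 484., -250.,   28.]), 0.48)]
yellow_stand_top [(array([668.,  30.,  62.]), 0.7), (array([589.,  13.,  26.]), 0.49)]
white_pot [(array([437., -94.,  36.]), 0.7)]
brown_bottle [(array([742., -83.,  52.]), 0.69), (array([589., 297., 389.]), 0.31)]
supply_board [(array([597.,   5.,  22.]), 0.93), (array([ 592., -130.,   92.]), 0.38)]
sorting_board [(array([ 576., -271.,   19.]), 0.67)]
mandrel [(array([ 587., -126.,   95.]), 0.89)]
ring_1 [(array([502.,  24.,  67.]), 0.83), (array([ 339., -100.,   17.]), 0.68), (array([615., 436.,  21.]), 0.67), (array([533., 140.,  20.]), 0.64), (array([392.,  20.,  21.]), 0.6)]
gauge [(array([ 578., -105.,   23.]), 0.74), (array([
[... 453 characters left out ...]
 553., -230.,   21.]), 0.8), (array([426., -75.,  35.]), 0.68)]
mandrel [(array([ 580., -110.,  109.]), 0.58)]
blue_cap_bottle [(array([627., 164.,  48.]), 0.59)]
[[ 9.74947630e-01 -1.72532934e-01  1.40390545e-01  7.36137859e+02]
 [ 2.21949269e-01  7.12907730e-01 -6.65207555e-01 -7.84335235e+02]
 [ 1.46847059e-02  6.79702108e-01  7.33341260e-01  1.05174555e+03]
 [ 0.00000000e+00  0.00000000e+00  0.00000000e+00  1.00000000e+00]] [[ 2.30421204e-02  9.97221009e-01 -7.08471603e-02  4.71575981e+02]
 [-9.99705774e-01  2.24463609e-02 -9.19384922e-03  8.14625477e+01]
 [-7.57803867e-03  7.10381610e-02  9.97444812e-01  1.17318590e+03]
 [ 0.00000000e+00  0.00000000e+00  0.00000000e+00  1.00000000e+00]]
```

View pics/s.png

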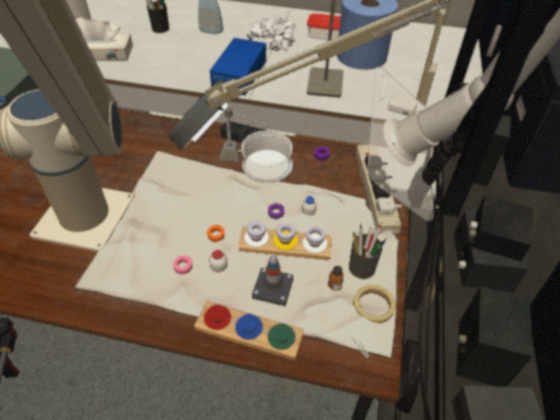

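View pics/t.png

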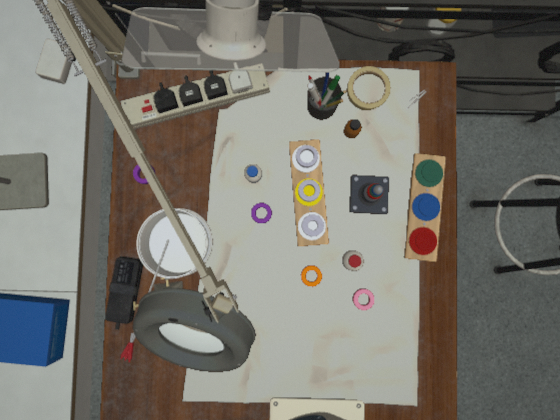

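The scene view shows the supply board with the yellow stand in the middle (scene 286,236; top 308,192). The gauge is at top (370,194), and the sorting board runs red, blue, green going away from the robot. The next step is to measure precisely with depth.

```bash
python3 - <<'E'
from h import *
c=np.load("c.npz")
for k in "st":
    W=c[k];px=c[k+"p"]
    print(k)
    def blob(name,xy,r,z0,z1):
        m=(np.hypot(W[...,0]-xy[0],W[...,1]-xy[1])<r)&(W[...,2]>z0)&(W[...,2]<z1)
        if m.sum()<4: print(name,m.sum());return
        p=W[m]; (cx,cy),rr=cv2.minEnclosingCircle(p[:,:2].astype(np.float32))
        print(name,m.sum(),p.mean(0).round(1),"circ",round(cx,1),round(cy,1),round(rr,1))
    for n,x in [("r_near",(505,18)),("r_mid",(586,25)),("r_far",(666,35))]: blob(n,x,42,59,75)
    blob("mandrel",(586,-118),40,85,150); blob("tube",(586,-118),40,47,56);blob("foot",(586,-118),75,15,26)
    for n,x in [("red",(478,-240)),("blue",(557,-250)),("green",(640,-260))]: blob(n,x,40,40,54)
    blob("pot",(432,-84),45,30,70);blob("bottle",(737,-74),40,55,95)
    print("table z",np.nanmedian(W[(abs(W[...,0]-450)<40)&(abs(W[...,1]+170)<30)][:,2]))
E
```

```text
s
r_near 204 [508.1  16.3  65.3] circ 506.7 18.5 26.8
r_mid 189 [587.3  26.2  65.6] circ 585.5 29.4 28.4
r_far 168 [666.   33.4  65.4] circ 666.5 34.8 26.4
mandrel 219 [ 587.8 -123.8  110.8] circ 586.5 -119.1 17.7
tube 65 [ 589.  -127.6   51.5] circ 586.2 -117.4 20.1
foot 723 [ 588.7 -126.4   20.6] circ 584.5 -118.3 62.0
red 265 [ 480.  -240.7   46.6] circ 479.3 -240.7 24.0
blue 282 [ 558.9 -247.7   46.5] circ 558.2 -246.6 24.2
green 293 [ 638.6 -254.9   46.4] circ 638.9 -254.1 23.3
pot 230 [432.4 -85.7  43.3] circ 430.3 -81.5 23.9
bottle 137 [739.3 -77.2  69.7] circ 739.9 -73.8 16.4
table z 0.8964901632552937
t
r_near 301 [509.7  19.7  64.7] circ 509.7 19.6 24.7
r_mid 268 [588.6  29.9  64.6] circ 588.9 29.8 24.9
r_far 218 [667.2  36.1  64.7] circ 667.4 36.5 25.0
mandrel 202 [ 584.9 -111.   113.1] circ 587.0 -114.8 17.5
tube 50 [ 582.8 -105.1   50.9] circ 586.4 -114.1 20.2
foot 1009 [ 585.8 -113.1   19.3] circ 587.3 -114.7 60.6
red 313 [ 480.5 -238.6   44.9] circ 480.3 -239.0 23.0
blue 309 [ 560.1 -245.6   44.8] circ 560.3 -245.6 23.3
green 303 [ 639.4 -252.5   45.1] circ 640.2 -253.0 23.5
pot 310 [431.6 -76.5  42.3] circ 431.5 -77.4 23.3
bottle 130 [738.2 -69.8  71.2] circ 739.8 -70.2 14.8
table z 1.583629066255412
```

jog_arm(
  increments=[0, 0, 7.8, 0, 0, 0, 100, 0, 0, 7.8, 0, 0, 0, 100, 0, 0, 0, 35, -47, 0, 100, 0, 0, 0, 35, -47, 0, 100, 0, 0, 0, 35, -47, 0, 100, 0, 0, 0, 35, -47, 0, 100, 0, 0, 0, 35, -47, 0, 100, 0, 0, 0, 35, -47, 0, 100, 0, 0, 0, 35, -47, 0, 100, 0, 0, 0, 35, -47, 0, 100, 0, 0, 0, 35, -47, 0, 100, 0, 0, 0, 35, -47, 0, 100],
)

```text
t: 2.55
ee_pos: [530.1, -74.3, 223.0]
orientation: [3.137, 0.167, 0.001]
ft_force: [0.7, -0.4, -0.2]
width: 88.0
grasp_force: 0.0
```

jog_arm(
  increments=[0, 0, 0, 35, -47, 20, 100, 0, 0, 0, 35, -47, 30, 100, 0, 0, 0, 0, 0, 22, 100, 0, 0, 0, 0, 0, 0, 100],
)

```text
t: 3.05
ee_pos: [586.0, 22.9, 150.4]
orientation: [-3.137, -0.169, 0.006]
ft_force: [0.0, -0.4, 0.5]
width: 87.7
grasp_force: 0.0
```

```bash
cat >> h.py <<'E'
def delta(target,yaw=None):
    """tool-frame shift (mm) to a world TCP target, and tool tilt/yaw errors"""
    o=get_obs();M=R.from_rotvec(o["orientation"]).as_matrix()
    print("t",round(o["t"],2),"pos",np.round(o["ee_pos"],1),"xdir",np.degrees(np.arctan2(M[1,0],M[0,0])).round(2),"z",M[:,2].round(4),"w",round(o["width"],1),"g",round(o["grasp_force"],1),"F",np.round(o["ft_force"],1))
    d=M.T@(np.array(target)-o["ee_pos"]);print("shift",d.round(1));return d
def wrist_rays(im,uv):
    """pixels -> rays and origin in world"""
    o=get_obs();M=np.eye(4);M[:3,:3]=R.from_rotvec(o["orientation"]).as_matrix();M[:3,3]=o["ee_pos"]
    T=M@im["tool_from_camera"]
    x=(np.asarray(uv,float)-[im["cx"],im["cy"]])/[im["fx"],im["fy"]];th=np.linalg.norm(x,axis=-1,keepdims=True)
    s=np.sin(th)/np.maximum(th,1e-9)
    d=np.concatenate([x[...,:1]*s,-x[...,1:]*s,-np.cos(th)],-1)
    return T[:3,3],d@T[:3,:3].T
def at_z(im,uv,z):
    o,d=wrist_rays(im,uv);return o+d*((z-o[2])/d[...,2:])
E
python3 - <<'E'
from h import *
delta((587.5,29.5,37))
im=get_image("wrist");cv2.imwrite("pics/w1.png",im["pixels"]);print(im["tool_from_camera"].round(3),im["fx"],im["cx"],im["cy"])
E
```

```text
t 3.05 pos [586.   22.9 150.4] xdir 6.18 z [-3.9e-03 -1.0e-04 -1.0e+00] w 87.7 g 0.0 F [ 0.  -0.4  0.5]
shift [  2.6  -6.4 113.4]
[[-0.00000e+00  9.64000e-01  2.67000e-01  7.34180e+01]
 [ 1.00000e+00 -0.00000e+00  2.00000e-03 -7.79000e-01]
 [ 2.00000e-03  2.67000e-01 -9.64000e-01 -1.62564e+02]
 [ 0.00000e+00  0.00000e+00  0.00000e+00  1.00000e+00]] 325.19226210127806 283.6573335661185 210.1272340220423
```

View pics/w1.png

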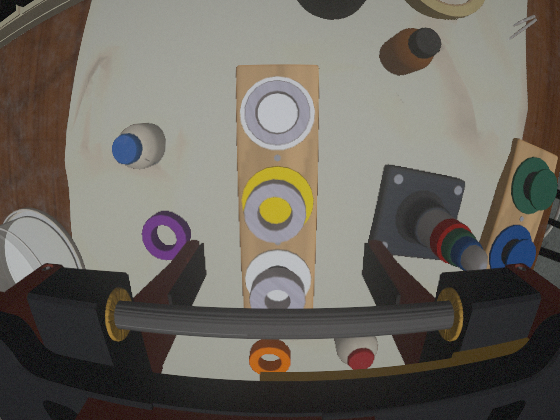

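The wrist view shows the yellow-stand collar at (275,211) between the two white ones, and the gauge at right (430,215). I'll refine the collar position from its outline.

```bash
python3 - <<'E'
from h import *
im=get_image("wrist");px=im["pixels"]
g=px.astype(int)
for r in models.regions_of("ring_1","wrist"):
    m=r["region"];v,u=np.nonzero(m)
    if not(200<u.mean()<340 and 80<v.mean()<320):continue
    c=max(cv2.findContours(m.astype(np.uint8),0,1)[0],key=len)[:,0]
    P=at_z(im,c,66)[:,:2]
    o,_=wrist_rays(im,c)
    from scipy.optimize import least_squares
    f=least_squares(lambda q:np.hypot(*(P-q).T)-25,P.mean(0),loss="soft_l1",f_scale=.5)
    print("ring",round(r["p"],2),u.mean().round(),v.mean().round(),f.x.round(1),"resid",np.abs(f.fun).mean().round(2))
# yellow visible through the bore -> bore diameter at the underside (z=46)
hsv=cv2.cvtColor(px,cv2.COLOR_BGR2HSV)
y=((hsv[...,0]>18)&(hsv[...,0]<36)&(hsv[...,1]>150)).astype(np.uint8);n,l,s,c=cv2.connectedComponentsWithStats(y)
for i in range(1,n):
    if s[i,4]>150 and 220<c[i][0]<320:
        v,u=np.nonzero(l==i);Q=at_z(im,np.stack([u,v],1),46)[:,:2];print("yellow",s[i],c[i].round(),np.ptp(Q,axis=0).round(1),Q.mean(0).round(1))
E
```

```text
ring 0.98 277.0 290.0 [516.   21.7] resid 2.46
ring 0.91 274.0 212.0 [588.7  31.1] resid 0.63
ring 0.69 275.0 113.0 [666.6  37.5] resid 0.87
yellow [ 241  167   72   56 1132] [281. 185.] [45.5 60.8] [608.1  27.6]
yellow [259 198  32  26 629] [274. 210.] [22.9 26.9] [585.   30.9]
```

jog_arm(
  increments=[0, 0, 0, 3, -7, 25, 100, 0, 0, 0, 0, 0, 35, 100, 0, 0, 0, 0, 0, 35, 100, 0, 0, 0, 0, 0, 18, 100, 0, 0, 0, 0, 0, 0, 100],
)

```text
t: 3.82
ee_pos: [589.3, 29.1, 39.0]
orientation: [-3.137, -0.166, 0.002]
ft_force: [-0.0, -0.0, 0.1]
width: 87.6
grasp_force: 0.0
```

```bash
python3 - <<'E'
from h import *
delta((588.3,30.2,37))
E
```

```text
t 3.83 pos [589.3  29.1  39. ] xdir 6.06 z [-0.0011 -0.     -1.    ] w 87.6 g 0.0 F [-0.  -0.   0.1]
shift [-0.8 -1.2  2. ]
```

jog_arm(
  increments=[0, 0, 0, -0.8, -1, 1.5, 70, 0, 0, 0, 0, 0, 0, 55, 0, 0, 0, 0, 0, 0, 40, 0, 0, 0, 0, 0, 0, 40, 0, 0, 0, 0, 0, 0, 40, 0, 0, 0, 0, 0, 0, 40],
)

```text
t: 4.58
ee_pos: [588.9, 30.5, 38.1]
orientation: [-3.137, -0.167, -0.001]
ft_force: [-0.6, 0.0, 5.8]
width: 49.6
grasp_force: 30.0
```

jog_arm(
  increments=[0, 0, 0, 0, 0, -5, 40, 0, 0, 0, 0, 0, -20, 40, 0, 0, 0, 0, 0, -40, 40, 0, 0, 0, 0, 0, -40, 40, 0, 0, 0, 0, 0, -37, 40, 0, 0, 0, 0, 30, 0, 40, 0, 0, 0, 0, 40, 0, 40, 0, 0, 0, 0, 0, 0, 40, 0, 0, 0, 0, 0, 0, 40],
)

```text
t: 5.7
ee_pos: [595.9, -39.0, 180.3]
orientation: [-3.137, -0.166, -0.001]
ft_force: [0.5, 0.3, -0.4]
width: 49.7
grasp_force: 30.0
```

```bash
python3 - <<'E'
from h import *
delta((586.5,-116,180))
im=get_image("wrist");cv2.imwrite("pics/w2.png",im["pixels"])
np.save("w2.npy",im["pixels"])
for n in ["mandrel","gauge","mandrel_tip"]:
  print(n,[(np.round(r["centre"],1),round(r["p"],2)) for r in models.look_for(n,"wrist")][:3])
print(at_z(im,[[430,215]],20).round(1), im["fx"],im["fy"])
E
```

```text
t 5.7 pos [595.9 -39.  180.3] xdir 6.07 z [ 3.e-04  3.e-04 -1.e+00] w 49.7 g 30.0 F [ 0.5  0.3 -0.4]
shift [-17.5  75.6   0.3]
mandrel [(array([ 591. , -107.3,  104.4]), 0.93), (array([625. ,  24.2,  22.1]), 0.34)]
gauge []
mandrel_tip [(array([ 592.4, -104.6,  106.4]), 0.68), (array([658.5,  36.8,  65.7]), 0.39)]
[[ 591.7 -200.5   20. ]] 325.19226210127806 325.19226210127806
```

View pics/w2.png

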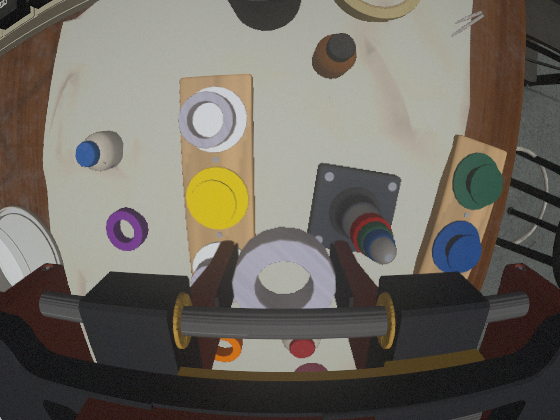

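The held collar shows at (284,275), level between the fingers. The mandrel nose is at about (384,248). I'll crop to refine both.

```bash
python3 - <<'E'
from h import *
p=np.load("w2.npy");cv2.imwrite("pics/c2.png",cv2.resize(p[150:310,215:415],None,fx=4,fy=3.7,interpolation=cv2.INTER_CUBIC)[:592])
E
```

```text
(no output)
```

View pics/c2.png

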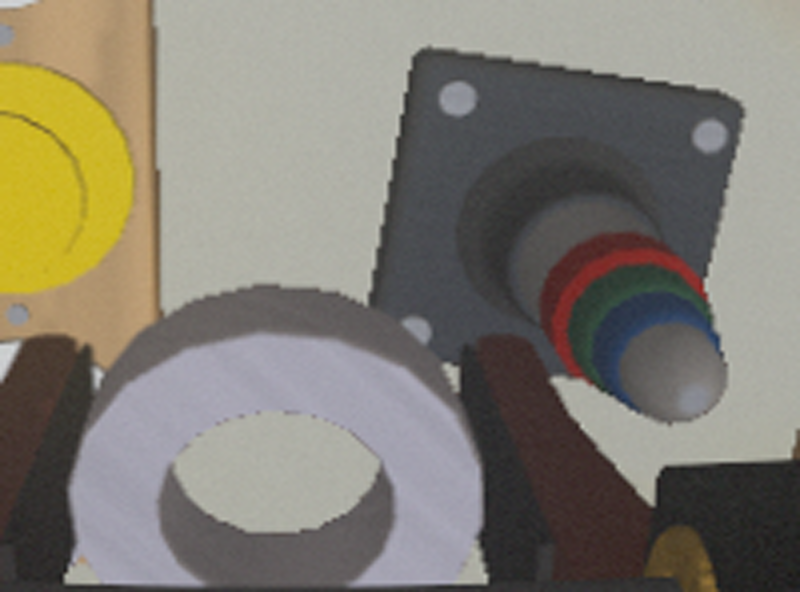

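```bash
python3 - <<'E'
from h import *
im=get_image("wrist");o=get_obs();M=R.from_rotvec(o["orientation"]).as_matrix()
print("tip",at_z(im,[[388.75,257.3]],138).round(1))
B=at_z(im,[[329.5,176.5],[392.5,186.8],[318.8,239.2]],21);print("bolts",B.round(1),"centre",(B[1]+B[2]).round(1)/2)
C=lambda a,b:[215+a/4,150+b/3.7]
for zz in (206,208):
  Q=at_z(im,[C(70,490),C(483,490),C(277,333),C(277,412),C(158,500),C(396,500)],zz);print(zz,((Q-o["ee_pos"])@M).round(1))
E
```

```text
tip [[ 585.9 -113.3  138. ]]
bolts [[ 620.   -80.8   21. ]
 [ 617.5 -149.    21. ]
 [ 552.4  -79.1   21. ]] centre [ 584.95 -114.05   21.  ]
206 [[ -0.2 -25.4 -26.3]
 [ -0.1  23.8 -26.3]
 [ 21.7  -0.8 -26.3]
 [ 11.2  -0.8 -26.3]
 [ -1.4 -14.9 -26.3]
 [ -1.4  13.4 -26.3]]
208 [[  0.9 -25.  -28.3]
 [  0.9  23.4 -28.3]
 [ 22.5  -0.8 -28.3]
 [ 12.1  -0.8 -28.3]
 [ -0.3 -14.7 -28.3]
 [ -0.3  13.2 -28.3]]
```

jog_arm(
  increments=[0, 0, 0, -5.5, 25, 0, 40, 0, 0, 0, -5, 25, 0, 40, 0, 0, 0, -5, 23.8, 0, 40, 0, 0, 0, 0, 0, 15, 40, 0, 0, 0, 0, 0, 20, 40, 0, 0, 0, 0, 0, 10, 40, 0, 0, 0, 0, 0, 6, 40, 0, 0, 0, 0, 0, 0, 40, 0, 0, 0, 0, 0, 0, 40],
)

```text
t: 7.08
ee_pos: [589.0, -114.1, 129.2]
orientation: [3.137, 0.168, 0.001]
ft_force: [0.3, -1.3, -0.6]
width: 49.5
grasp_force: 30.0
```

```bash
python3 - <<'E'
from h import *
delta((586.5,-114,99))
im=get_image("wrist");cv2.imwrite("pics/w3.png",cv2.resize(im["pixels"][200:320,200:360],None,fx=5,fy=5,interpolation=cv2.INTER_CUBIC))
E
```

```text
t 7.08 pos [ 589.  -114.1  129.2] xdir 6.12 z [ 9.e-04 -2.e-04 -1.e+00] w 49.5 g 30.0 F [ 0.3 -1.3 -0.6]
shift [-2.5 -0.4 30.2]
```

View pics/w3.png

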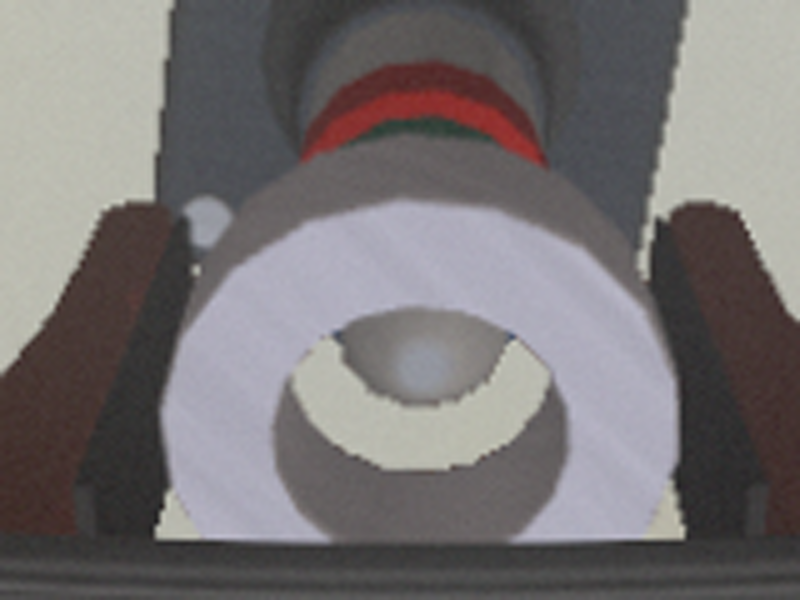

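```bash
python3 - <<'E'
from h import *
im=get_image("wrist");o=get_obs();M=R.from_rotvec(o["orientation"]).as_matrix()
f=lambda a,b,z:print(a,b,z,((at_z(im,[[200+a/5,200+b/5]],z)[0]-o["ee_pos"])@M).round(1))
f(422,365,138);f(422,470,137.2);f(421,307,157.2);f(421,200,157.2);f(272,420,157.2);f(568,420,157.2);f(422,405,131)
E
```

```text
422 365 138 [-3.6 -0.7 -8.7]
422 470 137.2 [-16.9  -0.7  -7.9]
421 307 157.2 [ 11.9  -0.8 -27.9]
421 200 157.2 [ 22.3  -0.8 -27.9]
272 420 157.2 [  0.1 -14.7 -27.9]
568 420 157.2 [  0.1  13.  -27.9]
422 405 131 [-12.1  -0.7  -1.7]
```

jog_arm(
  increments=[0, 0, 0, -1, 0, 4, 40, 0, 0, 0, 0, 0, 5, 40, 0, 0, 0, 0, 0, 4, 40, 0, 0, 0, 0, 0, 0, 40, 0, 0, 0, 0, 0, 0, 40],
)

```text
t: 7.8
ee_pos: [587.6, -114.3, 115.7]
orientation: [-3.137, -0.167, 0.0]
ft_force: [0.4, -0.1, -1.2]
width: 49.6
grasp_force: 30.0
```

jog_arm(
  increments=[0, 0, 0, 0, 0, 3, 40, 0, 0, 0, 0, 0, 3, 40, 0, 0, 0, 0, 0, 0, 40, 0, 0, 0, 0, 0, 0, 40],
)

```text
t: 8.3
ee_pos: [587.5, -114.3, 109.7]
orientation: [-3.137, -0.167, 0.0]
ft_force: [-0.2, 0.1, -0.9]
width: 49.7
grasp_force: 30.0
```

jog_arm(
  increments=[0, 0, 0, 0, 0, 3, 40, 0, 0, 0, 0, 0, 3, 40, 0, 0, 0, 0, 0, 0, 40, 0, 0, 0, 0, 0, 0, 40],
)

```text
t: 8.8
ee_pos: [587.5, -114.3, 103.6]
orientation: [-3.137, -0.167, 0.0]
ft_force: [0.7, -0.5, -1.1]
width: 49.6
grasp_force: 30.0
```

jog_arm(
  increments=[0, 0, 0, 0, 0, 3, 40, 0, 0, 0, 0, 0, 0, 40, 0, 0, 0, 0, 0, 0, 40],
)

```text
t: 9.18
ee_pos: [587.5, -114.3, 100.7]
orientation: [-3.137, -0.167, 0.0]
ft_force: [0.1, 0.4, -0.9]
width: 49.9
grasp_force: 30.0
```

jog_arm(
  increments=[0, 0, 0, 0, 0, 2, 40, 0, 0, 0, 0, 0, 0, 40, 0, 0, 0, 0, 0, 0, 40],
)

```text
t: 9.55
ee_pos: [587.7, -114.4, 98.9]
orientation: [3.137, 0.167, 0.0]
ft_force: [-0.5, -0.9, 2.4]
width: 50.0
grasp_force: 30.0
```

jog_arm(
  increments=[0, 0, 0, 0, 0, 2, 40, 0, 0, 0, 0, 0, 0, 40, 0, 0, 0, 0, 0, 0, 40],
)

```text
t: 9.93
ee_pos: [587.7, -114.4, 96.9]
orientation: [3.137, 0.167, 0.001]
ft_force: [-0.2, 0.4, 3.6]
width: 49.9
grasp_force: 30.0
```

jog_arm(
  increments=[0, 0, 0, 1, 0, 0, 40, 0, 0, 0, 0, 0, 0, 40],
)

```text
t: 10.18
ee_pos: [587.9, -114.3, 96.5]
orientation: [-3.137, -0.167, 0.002]
ft_force: [-3.1, -1.4, 2.7]
width: 49.8
grasp_force: 30.0
```

jog_arm(
  increments=[0, 0, 0, -2, 0, 0, 40, 0, 0, 0, 0, 0, 0, 40],
)

```text
t: 10.42
ee_pos: [587.4, -114.5, 97.1]
orientation: [3.137, 0.167, 0.003]
ft_force: [1.8, -0.0, 3.1]
width: 49.7
grasp_force: 30.0
```

jog_arm(
  increments=[0, 0, 0, 1, 1, 0, 40, 0, 0, 0, 0, 0, 0, 40],
)

```text
t: 10.68
ee_pos: [587.5, -114.7, 96.6]
orientation: [-3.136, -0.167, 0.001]
ft_force: [-0.0, 3.9, 3.7]
width: 49.6
grasp_force: 30.0
```

jog_arm(
  increments=[0, 0, 0, 0, -2, 0, 40, 0, 0, 0, 0, 0, 0, 40],
)

```text
t: 10.92
ee_pos: [587.6, -114.2, 96.8]
orientation: [3.136, 0.168, 0.001]
ft_force: [0.9, -4.7, 3.4]
width: 49.6
grasp_force: 30.0
```

jog_arm(
  increments=[0, 0, 0, 0, 1, 0, 40, 0, 0, 0, 0, 0, 0, 40, 0, 0, 0, 0, 0, 0, 40],
)

```text
t: 11.3
ee_pos: [587.5, -114.4, 96.7]
orientation: [3.137, 0.167, -0.0]
ft_force: [0.1, -1.5, 3.0]
width: 49.6
grasp_force: 30.0
```

jog_arm(
  increments=[0, 0, 0, 0, 0, 2, 40, 0, 0, 0, 0, 0, 2, 40, 0, 0, 0, 0, 0, 0, 40, 0, 0, 0, 0, 0, 0, 40],
)

```text
t: 11.8
ee_pos: [587.6, -114.4, 92.9]
orientation: [3.137, 0.167, 0.0]
ft_force: [-1.9, -1.6, 7.0]
width: 49.7
grasp_force: 30.0
```

```bash
python3 - <<'E'
from h import *
delta((560,-245.5,39))
a=get_image("wrist")["pixels"][200:320,200:360];b=get_image("scene")["pixels"][240:312,230:326]
cv2.imwrite("pics/w4.png",np.hstack([cv2.resize(x,(400,300),interpolation=cv2.INTER_CUBIC) for x in(a,b)]))
E
```

```text
t 11.8 pos [ 587.6 -114.4   92.9] xdir 6.1 z [ 2.e-04 -1.e-04 -1.e+00] w 49.7 g 30.0 F [-1.9 -1.6  7. ]
shift [-41.4 127.4  53.9]
```

View pics/w4.png

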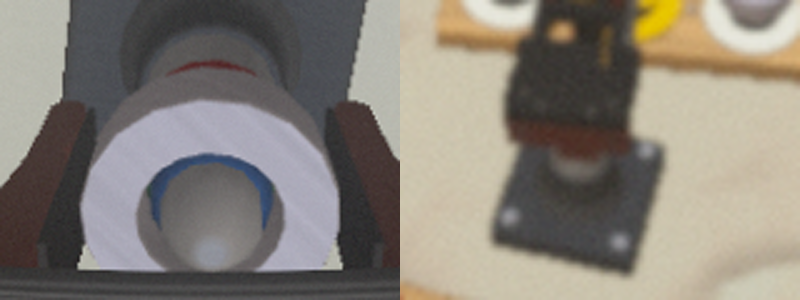

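jog_arm(
  increments=[0, 0, 0, 0, 0, -5, 40, 0, 0, 0, 0, 0, -8, 40, 0, 0, 0, 0, 0, -12, 40, 0, 0, 0, 0, 0, -20, 40, 0, 0, 0, 0, 0, -25, 40, 0, 0, 0, 0, 0, -10, 40, 0, 0, 0, 10, 26, 0, 40, 0, 0, 0, 10, 28, 0, 40, 0, 0, 0, 9, 25, 0, 40, 0, 0, 0, 0, 0, 0, 40, 0, 0, 0, 0, 0, 0, 40],
)

```text
t: 13.28
ee_pos: [623.9, -189.1, 172.1]
orientation: [-3.136, -0.167, 0.002]
ft_force: [0.3, -0.0, -0.6]
width: 49.8
grasp_force: 30.0
```

```bash
python3 - <<'E'
from h import *
delta((639.8,-253.5,130))
im=get_image("wrist");np.save("w5.npy",im["pixels"])
cv2.imwrite("pics/w5.png",cv2.resize(im["pixels"][130:330,180:440],None,fx=3,fy=3,interpolation=cv2.INTER_CUBIC)[:600])
E
```

```text
t 13.28 pos [ 623.9 -189.1  172.1] xdir 6.09 z [-1.4e-03  8.0e-04 -1.0e+00] w 49.8 g 30.0 F [ 0.3 -0.  -0.6]
shift [ 9.  65.8 42.1]
```

View pics/w5.png

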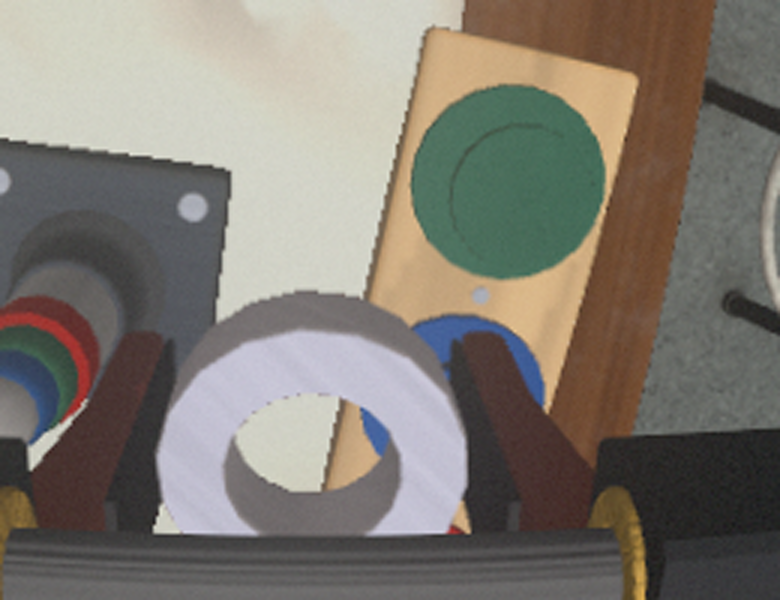

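```bash
python3 - <<'E'
from h import *
from scipy.optimize import least_squares
im=get_image("wrist");o=get_obs();M=R.from_rotvec(o["orientation"]).as_matrix()
hsv=cv2.cvtColor(im["pixels"],cv2.COLOR_BGR2HSV)
def fit(pts,z,r):
    P=((at_z(im,pts,z)-o["ee_pos"])@M)[:,:2]
    f=least_squares(lambda q:np.hypot(*(P-q[:2]).T)-(r or q[2]),np.r_[P.mean(0),r or 30],loss="soft_l1",f_scale=.3);print(z,f.x.round(2),"res",np.abs(f.fun).mean().round(2))
C=lambda L:np.array(L)/3.0+[180,130]
m=((hsv[...,0]>60)&(hsv[...,0]<90)&(hsv[...,1]>80)).astype(np.uint8);m[:,:300]=0;m[235:]=0
c=max(cv2.findContours(m,0,1)[0],key=len)[:,0];fit(c,26,33);fit(c,26,None)
fit(C([[450,195],[460,160],[480,138],[505,126],[460,235]]),46,23)
zt=o["ee_pos"][2]+28
fit(C([[157,455],[165,420],[190,375],[240,340],[303,331],[370,342],[425,375],[458,415],[467,460],[463,495],[162,490]]),zt,25)
fit(C([[225,460],[237,430],[265,402],[310,393],[360,403],[390,432],[401,468]]),zt,None)
E
```

```text
26 [ 1.67 75.83 33.  ] res 5.66
26 [ 3.61 68.92 26.75] res 4.04
46 [ 7.29 64.13 23.  ] res 0.08
200.4412375974528 [-2.7  -1.11 25.  ] res 0.43
200.4412375974528 [-1.44 -0.76 13.81] res 0.11
```

```bash
python3 - <<'E'
from h import *
from scipy.optimize import least_squares
im=get_image("wrist");o=get_obs();M=R.from_rotvec(o["orientation"]).as_matrix()
P=((at_z(im,np.array([[411,180],[420,140],[440,110],[470,90],[500,84],[540,87],[580,113],[425,225],[450,258]])/3+[180,130],26)-o["ee_pos"])@M)[:,:2]
for r in (33,None):
    f=least_squares(lambda q:np.hypot(*(P-q[:2]).T)-(r or q[2]),np.r_[P.mean(0),30]);print(f.x.round(2),f.fun.round(1))
E
```

```text
[ 7.74 64.2  30.  ] [ 0.1  0.3  0.5  0.3 -0.6 -0.5 -0.8 -1.3 -0.5]
[ 8.38 63.43 32.16] [ 0.1  0.1  0.4  0.2 -0.5 -0.1  0.2 -0.8  0.4]
```

jog_arm(
  increments=[0, 0, 0, 3.8, 25, 0, 40, 0, 0, 0, 3, 25, 0, 40, 0, 0, 0, 3, 15.2, 0, 40, 0, 0, 0, 0, 0, 30, 40, 0, 0, 0, 0, 0, 40, 40, 0, 0, 0, 0, 0, 35, 40, 0, 0, 0, 0, 0, 15, 40, 0, 0, 0, 0, 0, 7, 40, 0, 0, 0, 0, 0, 0, 40, 0, 0, 0, 0, 0, 0, 40],
)

```text
t: 14.68
ee_pos: [642.4, -254.0, 47.1]
orientation: [3.136, 0.167, 0.003]
ft_force: [-0.6, 1.1, -1.4]
width: 49.7
grasp_force: 30.0
```

```bash
python3 - <<'E'
from h import *
delta((640.7,-253.2,38.1))
E
```

```text
t 14.68 pos [ 642.4 -254.    47.1] xdir 6.11 z [ 2.1e-03 -9.0e-04 -1.0e+00] w 49.7 g 30.0 F [-0.6  1.1 -1.4]
shift [-1.6 -1.   9. ]
```

jog_arm(
  increments=[0, 0, 0, -1.3, -0.7, 5, 40, 0, 0, 0, 0, 0, 0, 40, 0, 0, 0, 0, 0, 0, 40, 0, 0, 0, 0, 0, 0, 40],
)

```text
t: 15.18
ee_pos: [640.2, -253.0, 40.8]
orientation: [3.137, 0.167, 0.0]
ft_force: [0.5, 0.6, -1.3]
width: 49.6
grasp_force: 30.0
```

```bash
python3 - <<'E'
from h import *
delta((640.7,-253.2,38.1))
im=get_image("wrist");cv2.imwrite("pics/w6.png",cv2.resize(im["pixels"][190:310,200:360],None,fx=5,fy=5,interpolation=cv2.INTER_CUBIC))
E
```

```text
t 15.18 pos [ 640.2 -253.    40.8] xdir 6.1 z [ 2.e-04 -1.e-04 -1.e+00] w 49.6 g 30.0 F [ 0.5  0.6 -1.3]
shift [0.5 0.2 2.7]
```

View pics/w6.png

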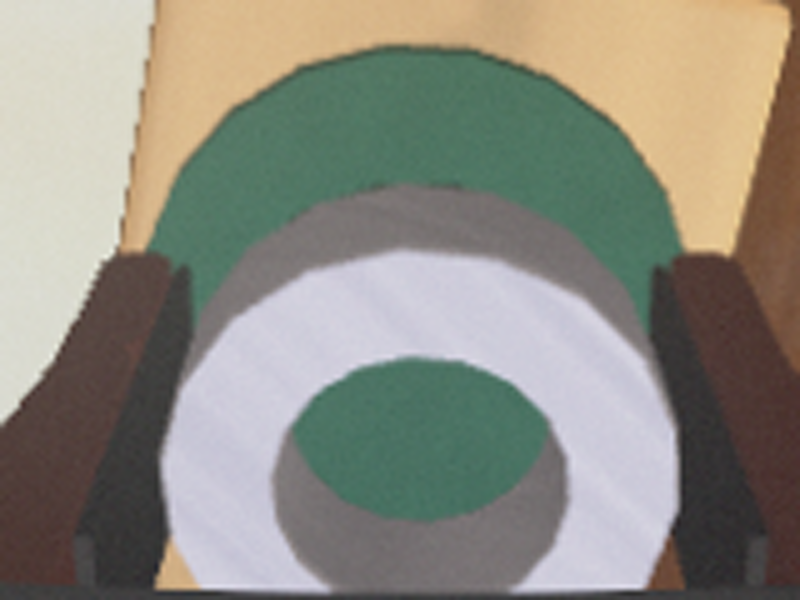

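```bash
python3 - <<'E'
from h import *
from scipy.optimize import least_squares
im=get_image("wrist");o=get_obs();M=R.from_rotvec(o["orientation"]).as_matrix()
def fit(L,z,r):
    P=((at_z(im,np.array(L)/5+[200,190],z)-o["ee_pos"])@M)[:,:2]
    f=least_squares(lambda q:np.hypot(*(P-q).T)-r,P.mean(0));print(f.x.round(2),f.fun.round(1))
fit([[150,250],[185,165],[235,110],[310,65],[385,45],[470,48],[550,78],[620,130],[665,195],[683,250]],26,33)
zt=o["ee_pos"][2]+28
fit([[160,465],[185,385],[235,318],[310,270],[405,250],[500,260],[585,300],[645,365],[678,455]],zt,25)
fit([[272,480],[290,430],[350,370],[420,356],[490,368],[550,425],[568,480]],zt,13.6)
E
```

```text
[-2.49 -1.34] [-0.6 -0.3 -0.1  0.1  0.3  0.4  0.  -0.1 -0.3 -0.5]
[-2.76 -0.83] [-0.3 -0.4 -0.1  0.2  0.2  0.2  0.1 -0.3 -0.4]
[-1.42 -0.8 ] [ 0.4 -0.2  0.1 -0.1  0.2 -0.1  0.2]
```

Centred to within about half a millimetre. Next I lower until it touches.

jog_arm(
  increments=[0, 0, 0, 0, -0.4, 1.5, 40, 0, 0, 0, 0, 0, 0.7, 40, 0, 0, 0, 0, 0, 0, 40, 0, 0, 0, 0, 0, 0, 40],
)

```text
t: 15.78
ee_pos: [640.0, -252.6, 38.5]
orientation: [-3.137, -0.167, 0.0]
ft_force: [-0.4, -0.2, 0.0]
width: 49.4
grasp_force: 30.0
```

jog_arm(
  increments=[0, 0, 0, 0, 0, 0.7, 40, 0, 0, 0, 0, 0, 0, 40, 0, 0, 0, 0, 0, 0, 40],
)

```text
t: 16.15
ee_pos: [640.1, -252.7, 38.1]
orientation: [3.137, 0.167, 0.0]
ft_force: [-1.4, 0.3, 4.4]
width: 49.7
grasp_force: 30.0
```

Touching. Release and retreat.

jog_arm(
  increments=[0, 0, 0, 0, 0, 0, 62, 0, 0, 0, 0, 0, 0, 75, 0, 0, 0, 0, 0, 0, 100, 0, 0, 0, 0, 0, 0, 100, 0, 0, 0, 0, 0, 0, 100, 0, 0, 0, 0, 0, -15, 100, 0, 0, 0, 0, 0, -40, 100, 0, 0, 0, 0, 0, -50, 100, 0, 0, 0, 0, 0, -40, 100, 0, 0, 0, 0, 0, 0, 100, 0, 0, 0, 0, 0, 0, 100],
)

```text
t: 17.52
ee_pos: [639.7, -252.5, 183.0]
orientation: [3.137, 0.167, -0.0]
ft_force: [0.2, -0.0, -0.1]
width: 87.9
grasp_force: 0.0
```

```bash
python3 - <<'E'
from h import *
delta((640,-253,180))
im=get_image("wrist");cv2.imwrite("pics/w7.png",im["pixels"])
E
```

```text
t 17.52 pos [ 639.7 -252.5  183. ] xdir 6.11 z [-0. -0. -1.] w 87.9 g 0.0 F [ 0.2 -0.  -0.1]
shift [0.3 0.6 3. ]
```

View pics/w7.png

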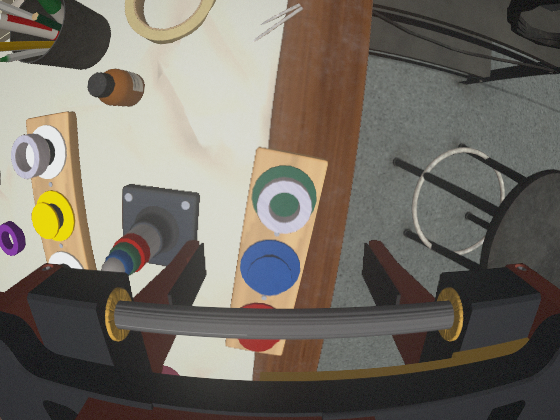

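The collar lies flat and centred on the green stand (284,205), and the mandrel is back up. The visible neighbours have not moved, so I'm handing it in.

```bash
python3 -c "
from workcell import job;print(job.close_job())"
```

```text
the job is handed in; nothing more can be done
None
```

The collar from the yellow stand measured green: it stopped at the green-stop height, did not drop when nudged sideways, and was pressed about 6 mm on the spring (estimated from the force). It now lies flat and centred on the green stand, and the job is handed in. I inferred green from the stop height and the roughly 27 mm bore, because the gripper hid the band itself.

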